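# Slide the oblong slate coaster home into its holder

## Robot

A 7-joint arm with a two-finger parallel gripper is mounted at the origin on the work surface. World frame = base frame: x ahead of the robot, y to its left, z up, the work surface at z = 0. Lengths are in m, angles in rad, forces in N, time in s.
With the tool pointing down it reaches from about 0.35 to 0.775 m from the base axis. Payload 3.1 kg.
Tool frame: the origin (TCP) lies midway between the tips of the shut fingers; the grasp point (between the pads) lies 19 mm behind it (r.grasp_offset is the distance from the TCP to the grasp point, in m); z points along the fingers, y is the line along which they close (so a half turn about z gives the same grasp; the last joint's range is limited). The gripper opens to 85 mm and grips with 20 to 120 N. Pads are 22 mm wide; open, the fingers measure 114 mm over their backs; the gripper's body (76 mm by 85 mm) begins 54 mm behind the grasp point. The pads swing forward as they close: fully open they stand 13 mm farther back than shut.
Start: joints at [-1.332, 0.311, 0.014, 1.512, -0.004, 1.319, -0.027], TCP at [0.152, 0.528, 0.231] pointing down, gripper open.
Joint ranges: [-2.7, 2.7], [-0.3, 1.91], [-1.27, 1.3], [0.12, 2.57], [-1.44, 4.58], [0.2, 2.03], [-3.05, 3.05]. Speed limits (rad/s): [2.79, 2.79, 3.14, 3.14, 3.14, 3.14, 3.14].

## Interface

Orientations are given as a unit quaternion [x, y, z, w].
In Python, from workcell import r gives the robot as it stands. The module is installed in compiled form; this text tells all that it offers.
- The arm moves only by the shell command python3 -m handwheel 'ROWS' [OPENING] [FORCE]. ROWS is a JSON object of lists of equal length, an entry for each row: "linear": the shift along the world's x, y, z as a fraction of full scale, a list of three; "yaw": the turn about the world's z as a fraction of full scale. In form: {"linear": [[tx, ty, tz], ...], "yaw": [yaw, ...]}. A call has 1 to 5 rows; each row shifts and turns the commanded pose from where the row before left it; what a row does not reach is not made up. Full scale, the value 1, is 0.2 m for a shift and 1.5 rad for a turn. A row lasts 1/12 s, in which the tool goes at most 41.7 mm and 7.16 degrees, less where a joint would pass 70% of its speed; a pose out of reach is approached as far as the arm can. A call with a number of a shift or a turn outside -1 to 1 is refused whole. A call with a gripper value outside its range is refused whole. OPENING is the opening, from -1 (shut) to 1 (fully open), set as the call begins (- or left out, the last holds). The fingers move at their own pace and stop on an object; FORCE is the grip in N (left out, the last holds). Time passes only in rows, so rows that do not move let the fingers close. It gives the time, the measured TCP pose, the force, the opening and the grip force at its end, in the units of the state.
- r.state(): the state, without advancing time (a new reading comes with each control period).
- r.read_camera(name): name is "side" or "top" or "wrist"; returns a dict with "frame" (420x560x3 uint8, blue, green, red), "range_z" (420x560 float32, m along the optical axis (not along the pixel's ray), 0 where there is no reading), "fx", "fy", "cx", "cy" (pixels), "R" (3x3) and "t" (3): a world point X has camera coordinates R X + t. Camera axes: x right, y down, z forward; pixel columns grow to the right and rows downward; lengths in m; the calibration is good to about 2 mm. A picture is of the moment at which its call begins.
- r.hand_in(): hands the job in; it is judged then, once.
The state is a dict: "t": time; "joint_positions": joint angles; "qd": joint speeds; "effort": joint torques, N m; "ee_pos": TCP position; "tcp_rot": TCP orientation; "contact_force": force on the tool from outside, world axes, zero at the start; "wrist_torque": the same for the moment, N m; "grip_width": finger opening in m; "gripper_force": force on a finger pad.
Only numpy, scipy, OpenCV 4.12 (cv2) and the standard library are available. Lean on these libraries where they do the work, as an engineer would, in place of code of your own. Each camera call takes 0.05 s, during which the arm holds its last target. There are 200 camera calls.

## Task

Tidy the coffee table: slide the oblong slate coaster across the table top, without lifting it off the table, through the open side of the low three-sided wooden holder until it is fully home, lying flat, in line with the holder and up against (or within a few millimetres of) its back wall. Leave the square and the round slate where they are.

Things in the scene. Friction and masses are not known exactly. Their poses are not given: they have to be found in the camera images.
- oblong_slate: loose dark slate plate, felt-backed, 86 mm (own x) x 130 mm (own y) x 4 mm, 120 g; origin: centre of underside, z up. Pressed on top with 8 to 15 N it slides with the tips; two tips apart along it also turn it. Starts flat on the robot's right in one of three places in a column along x, long axis within 15 deg of world y, neighbours as near as 10 mm in x: slide it first to +y, clear of them
- square_slate: bystander: loose square plate of the same slate, 80 x 80 x 4 mm, in another place of the column. Origin: centre of its underside
- round_slate: bystander: loose disc of the same slate, 84 mm in diameter, 4 mm thick, in the remaining place of the column. Origin: centre of its underside
- holder: fixed dark wood holder, no floor, own y points in (world y +-17 deg), mouth to -y. Origin: on the table where the oblong slate's centre lies when home. Two rails 12 mm high, inner faces x = +-55 mm, 8 mm thick, from mouth y = -25 mm to back wall's inner face y = +65 mm; back wall and the caddy behind it 30 mm high, to y = +120 mm. Slate at home sticks 40 mm out
Not all that is in view belongs to the job. Leave any purple or turquoise look-alike of the oblong_slate alone. Leave any red look-alike of the holder alone.

How it is judged:
At the end, for the whole second after the job is handed in: The oblong slate rests flat on the table between the holder's rails, within 15 mm of fully home against the back wall, within 16 mm of the holder's centre line and within 12 degrees of its direction, at rest (y of oblong_slate in the frame of holder between -0.015 and 0.01 m and x of oblong_slate in the frame of holder between -0.016 and 0.016 m and angle between the y axis of oblong_slate and the y axis of holder, either way round below 0.21 rad and height (world z) of oblong_slate below 0.004 m and angle between oblong_slate's own z axis and vertical below 0.05 rad and linear speed of oblong_slate below 0.01 m/s); the robot touches nothing.
It fails at once if the oblong slate is lifted off the table (more than 20 mm) or tipped up (more than 17 degrees) (height (world z) of oblong_slate above 0.02 m or angle between oblong_slate's own z axis and vertical above 0.3 rad).
It fails at once if the square or the round slate is moved more than 25 mm (distance of any of square_slate, round_slate from where it was at the start of the episode above 0.025 m).
It also fails if it takes over 38 s, if anything falls off the work surface, if the arm or the gripper's body presses on something with over 40 N, if the wrist force passes 120 N, or if a joint passes its speed limit or range.

## Working session

There is one attempt and no reset: what is moved stays moved. The work goes in short steps, Python scripts to look and compute and a shell command to move; the robot and the scene stay as the last step left them, time stands still between calls to the robot, and variables do not carry over. Pictures are saved under pics/ and viewed, at most 10 in all, crops included, and the job is handed in when it is done.

```bash
mkdir -p pics; python3 - <<'E'
from workcell import r
import cv2, numpy as np, pickle
d={n:r.read_camera(n) for n in("top","side")}
pickle.dump(d,open("c.pkl","wb"))
cv2.imwrite("pics/top.png",d["top"]["frame"])
cv2.imwrite("pics/side.png",d["side"]["frame"])
s=r.state();print(s)
for n in d:print(n,d[n]["R"],d[n]["t"],d[n]["fx"])
E
```

```text
{'t': 0.1, 'joint_positions': array([-1.33167723,  0.31165361,  0.01399041,  1.51289348, -0.00441598,
        1.31923442, -0.02719973]), 'qd': array([ 0.00142621, -0.00209696,  0.00039505, -0.00329975, -0.00041601,
       -0.00038554,  0.00085898]), 'effort': array([ 7.67545116e-04, -3.80849254e+01,  1.46408463e-01, -2.31237710e+01,
        1.22047320e-02,  8.09033430e-03, -1.89303285e-05]), 'ee_pos': array([0.15222469, 0.52782284, 0.23032667]), 'tcp_rot': array([ 1.39911295e-01,  9.90163454e-01, -1.07290788e-03, -1.14300461e-04]), 'contact_force': array([-0.87782973,  0.3222444 , -0.35788392]), 'wrist_torque': array([-0.00864335, -0.0107195 ,  0.01285013]), 'gripper_force': 0.0, 'grip_width': 0.0857196078654967}
top [[-0.03019486 -0.99939711 -0.01713707]
 [-0.98704618  0.03251568 -0.15710685]
 [ 0.15756936  0.01217126 -0.98743291]] [-0.00660922  0.49788604  0.92700697] 388.68856191458724
side [[-0.99611864 -0.08613223  0.01813545]
 [-0.05980728  0.51113904 -0.8574147 ]
 [ 0.06458131 -0.8551714  -0.51430646]] [0.52674061 0.07882946 0.79320966] 391.9176604885265
```

View pics/top.png

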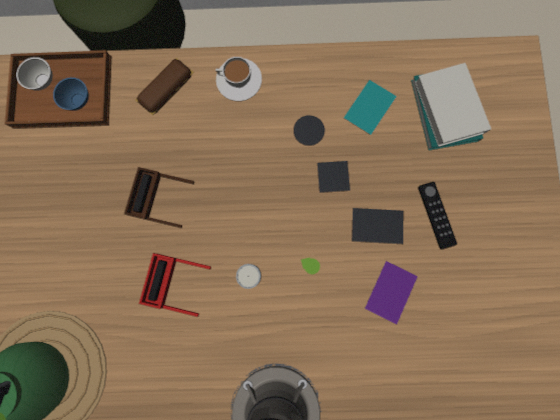

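View pics/side.png

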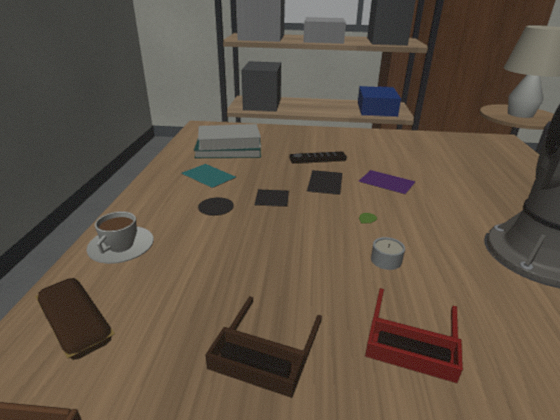

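Candidates in the top view:
- **Oblong:** dark plate (378,226). Others: purple (391,293), turquoise (370,107), square (333,176), round (309,130), black remote (437,215).
- **Holder:** dark brown (150,195). Other: red (175,283).

I choose the dark plate at (378,226) and the brown holder at (150,195).

```bash
cat > h.py <<'E'
import numpy as np, cv2
def plane(c,uv,z):
    uv=np.atleast_2d(uv).astype(float)
    d=np.c_[(uv[:,0]-c["cx"])/c["fx"],(uv[:,1]-c["cy"])/c["fy"],np.ones(len(uv))]@c["R"]
    o=-c["R"].T@c["t"]
    return (o+d*((z-o[2])/d[:,2])[:,None])[:,:2]
def rect(P):
    (cx,cy),(w,h),a=cv2.minAreaRect((P*1000).astype(np.float32))
    if w>h:w,h,a=h,w,a+90
    # long axis angle from world y (ccw +)
    th=np.deg2rad(a); 
    th=(th+np.pi/2)%np.pi-np.pi/2
    return cx,cy,w,h,np.rad2deg(th)
def dark(c,u0,v0,u1,v1,thr):
    m=(c["frame"].max(2)<thr).astype(np.uint8)
    k=np.zeros_like(m);k[v0:v1,u0:u1]=m[v0:v1,u0:u1]
    cs=cv2.findContours(k,cv2.RETR_EXTERNAL,cv2.CHAIN_APPROX_NONE)[0]
    return max(cs,key=cv2.contourArea)[:,0]
E
python3 - <<'E'
import pickle
from h import *
d=pickle.load(open("c.pkl","rb"));c=d["top"]
f=c["frame"]
print(f[226,378],f[226,340],f[184,175],f[195,130])
for n,b in dict(ob=(345,200,412,250),sq=(312,155,356,198),ro=(288,110,330,150),remote=(415,175,460,250)).items():
    P=dark(c,*b,70);print(n,np.round(rect(plane(c,P,.004)),1))
P=dark(c,115,155,205,240,85);R=plane(c,P,.012);print(len(P),np.round(rect(R),1))
im=np.hstack([cv2.resize(f[150:250,110:210],(400,400),interpolation=2),cv2.resize(f[180:270,335:425],(400,400),interpolation=2)])
cv2.polylines(im,[(P-[110,150])*4],True,(0,255,0),1)
cv2.imwrite("pics/crop.png",im)
E
```

```text
[53 52 49] [ 89 118 149] [ 90 119 148] [30 42 63]
ob [ 438.1 -269.8   83.3  126.5   -5. ]
sq [ 570.  -164.9   77.3   77.8    1.7]
ro [ 697.4 -106.2   77.    77.6   87.9]
remote [ 460.5 -423.1   45.7  170.   -75.4]
267 [529.3 286.4 127.3 152.4 -14.9]
```

View pics/crop.png

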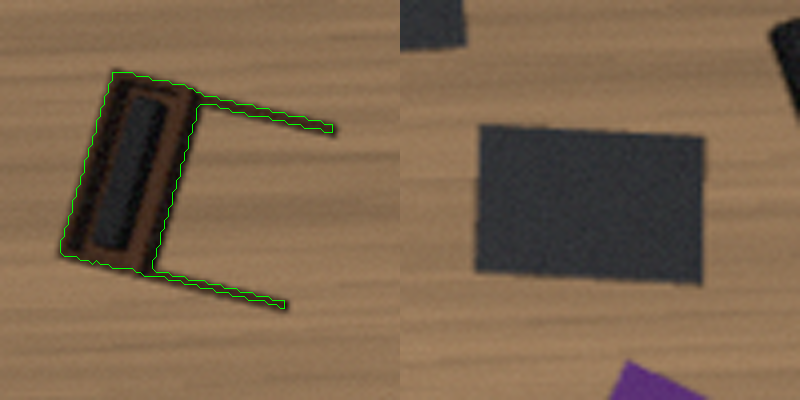

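The crop shows the dark oblong plate on the right (centre at top pixel 378,226). The brown holder is on the left, with rail tips near top pixels (193,182) and (181,226) and its mouth facing −y.

```bash
python3 - <<'E'
import pickle
from h import *
d=pickle.load(open("c.pkl","rb"));c=d["top"]
P=dark(c,115,155,205,240,85);R=plane(c,P,.012)*1000
a=np.deg2rad(-14.9);
for it in range(3):
    X=np.array([np.cos(a),np.sin(a)]);Y=np.array([-np.sin(a),np.cos(a)])
    x,y=R@X,R@Y
    ymin=y.min(); m=(y<ymin+65)&(y>ymin+4); mid=np.median(x[m])
    mid=(x[m].min()+x[m].max())/2
    A=[];C=[]
    for s in(-1,1):
        k=m&((x-mid)*s>0); sl,ic=np.polyfit(y[k],x[k],1);A.append(sl);C.append(np.median(x[k]))
        print(s,sl,np.median(x[k])-mid, y[(x-mid)*s>0].min())
    a-=np.mean(A)
inner=y[(abs(x-mid)<35)];print("wall inner",np.sort(inner)[:5],"mouth",ymin)
o=X*np.mean(C)+Y*(ymin+25);print("deg",np.rad2deg(a),"origin",o, "mouth pt",X*np.mean(C)+Y*ymin)
E
```

```text
-1 0.008553483535250657 -58.977206533799574 336.64987819401045
1 -0.00273356894122742 56.532583846992736 336.7045040584693
-1 0.005675351549881359 -58.91025614337815 337.7392618596566
1 -0.010158668249821225 58.005295510408416 338.1350678258995
-1 0.007892482886004113 -58.96927598102076 336.9003178575832
1 -0.007973191599793058 57.99466863807686 337.03329907347523
wall inner [425.34455277 425.38391763 425.42350372 425.68763201 425.72791013] mouth 336.9003178575832
deg -14.935978574783508 origin [514.280633   237.35131471] mouth pt [507.83616891 213.19621416]
```

```bash
python3 -m handwheel '{"linear":[[0.16,-0.12,0],[0.16,-0.12,0],[0.16,-0.12,0],[0.16,-0.12,0],[0.16,-0.12,0]],"yaw":[0.026,0.026,0.026,0.026,0.024]}' 1 && python3 -m handwheel '{"linear":[[0.1,-0.17,0],[0.1,-0.17,0],[0.1,-0.17,0],[0.1,-0.17,0],[0.1,-0.17,0]],"yaw":[0,0,0,0,0]}'
```

```text
t: 0.52
ee_pos: [0.3134, 0.4068, 0.2309]
tcp_rot: [0.043, 0.999, -0.0, -0.0]
contact_force: [0.5, 1.4, -0.9]
grip_width: 0.0852
gripper_force: 0.0
t: 0.93
ee_pos: [0.4127, 0.2365, 0.231]
tcp_rot: [0.044, 0.999, -0.0, -0.0]
contact_force: [0.2, 0.5, -0.5]
grip_width: 0.0856
gripper_force: 0.0
```

```bash
python3 -m handwheel '{"linear":[[0.02,-0.2,0],[0.02,-0.2,0],[0.02,-0.2,0],[0.02,-0.2,0],[0.02,-0.2,0]],"yaw":[0,0,0,0,0]}' && python3 -m handwheel '{"linear":[[0.02,-0.2,0],[0,-0.2,-0.05],[0,-0.2,-0.05],[0,-0.2,-0.1],[0,-0.2,-0.1]],"yaw":[0,0,0,0,0]}' && python3 -m handwheel '{"linear":[[0,-0.2,-0.1],[0,-0.2,-0.1],[0,-0.18,-0.15],[0,0,-0.15],[0,0,0]],"yaw":[0,0,0,0,0]}'
python3 - <<'E'
from workcell import r
from h import *
c=r.read_camera("top");w=r.read_camera("wrist")
P=dark(c,345,200,412,250,70);print(np.round(rect(plane(c,P,.004)),1))
cv2.imwrite("pics/a.png",np.hstack([cv2.resize(c["frame"],(400,300)),cv2.resize(w["frame"],(400,300))]))
E
```

```text
t: 1.35
ee_pos: [0.4318, 0.0365, 0.231]
tcp_rot: [0.044, 0.999, 0.0, -0.0]
contact_force: [1.0, -0.4, -0.0]
grip_width: 0.0855
gripper_force: 0.0
t: 1.77
ee_pos: [0.4363, -0.158, 0.1738]
tcp_rot: [0.044, 0.999, 0.0, 0.001]
contact_force: [0.9, 1.0, 0.2]
grip_width: 0.0853
gripper_force: 0.0
t: 2.18
ee_pos: [0.4311, -0.2626, 0.0747]
tcp_rot: [0.047, 0.999, 0.002, -0.006]
contact_force: [-1.6, 1.1, -0.7]
grip_width: 0.0855
gripper_force: 0.0
[ 464.6 -259.9  100.7  163.5   51.4]
```

View pics/a.png

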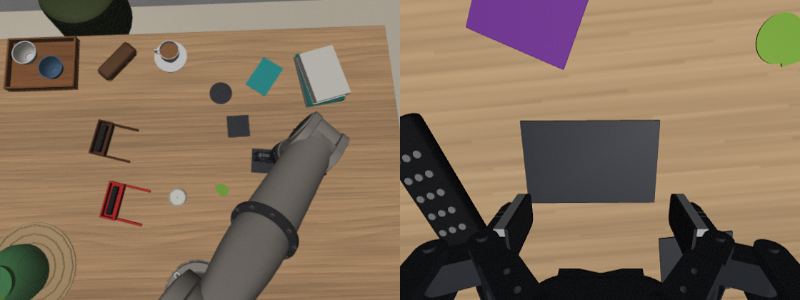

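The top view now has the arm over the slate, with both neighbours untouched. In the wrist view (right half) the oblong spans (520–660, 120–200), with the finger tips below it at (520,215) and (685,215).

```bash
python3 -m handwheel '{"linear":[[0.025,-0.08,-0.1],[0,0,-0.1],[0,0,-0.05],[0,0,0],[0,0,0]],"yaw":[0,0,0,0,0]}'; python3 - <<'E'
from workcell import r
from h import *
w=r.read_camera("wrist");s=r.state()
print(s["ee_pos"],s["tcp_rot"],s["joint_positions"])
f=w["frame"]; m=(f.max(2)<95)
cv2.imwrite("pics/w.png",f)
tcp=s["ee_pos"]
for dx,dy in((0,0),(0.004,.042),(-.004,-.042)):
  p=w["R"]@np.array([tcp[0]+dx,tcp[1]+dy,.004])+w["t"];print(w["fx"]*p[0]/p[2]+w["cx"],w["fy"]*p[1]/p[2]+w["cy"])
for q in ((438.1-43,-269.8),(438.1+43,-269.8),(438+5.6,-270+65),(438-5.6,-270-65)):
  p=w["R"]@np.array([q[0]/1e3,q[1]/1e3,.004])+w["t"];print("slate",w["fx"]*p[0]/p[2]+w["cx"],w["fy"]*p[1]/p[2]+w["cy"])
E
```

```text
t: 2.7
ee_pos: [0.4422, -0.2774, 0.031]
tcp_rot: [0.043, 0.999, 0.0, 0.0]
contact_force: [0.4, -0.9, 0.7]
grip_width: 0.0849
gripper_force: 0.0
[ 0.44260724 -0.2780474   0.03143782] [ 4.34814965e-02  9.99053659e-01 -8.32151978e-05  1.06737058e-03] [ 0.09303576  0.51007157  0.57793732  1.85654744 -0.35568959  0.8768221
  2.32706182]
282.43604150880645 247.40853585479937
357.2363204215202 248.11203055223686
207.59055790968648 246.70461600845005
slate 290.60753635925863 162.59330276452974
slate 301.5428172084034 305.06880248264184
slate 412.89199498475546 238.8908440197477
slate 179.41485687592035 238.63241392914077
```

View pics/w.png

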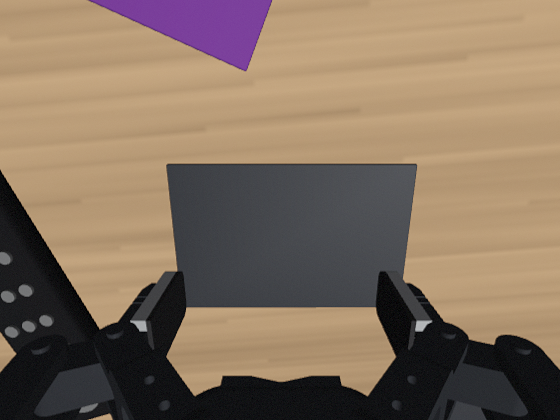

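The wrist view agrees with the estimate: the slate's edges are at rows 163–306 and columns about 170–415, and the TCP projects onto it at (282,247). I lower gently.

```bash
python3 -m handwheel '{"linear":[[-0.01,0,-0.07],[0,0,-0.06],[0,0,-0.03],[0,0,-0.015],[0,0,0]],"yaw":[0,0,0,0,0]}' && python3 -m handwheel '{"linear":[[0,0,-0.01],[0,0,0]],"yaw":[0,0]}' && python3 -m handwheel '{"linear":[[0,0,-0.01],[0,0,0]],"yaw":[0,0]}'
```

```text
t: 3.17
ee_pos: [0.4391, -0.2782, -0.0054]
tcp_rot: [0.044, 0.999, 0.0, -0.001]
contact_force: [0.5, 0.1, 1.4]
grip_width: 0.0854
gripper_force: 0.0
t: 3.33
ee_pos: [0.4396, -0.2788, -0.0067]
tcp_rot: [0.044, 0.999, -0.0, 0.0]
contact_force: [-0.3, -0.3, 0.0]
grip_width: 0.0853
gripper_force: 0.0
t: 3.5
ee_pos: [0.4395, -0.2786, -0.0089]
tcp_rot: [0.044, 0.999, -0.0, 0.0]
contact_force: [0.2, -0.3, 0.1]
grip_width: 0.0854
gripper_force: 0.0
```

```bash
python3 -m handwheel '{"linear":[[0,0,-0.008],[0,0,0]],"yaw":[0,0]}' && python3 -m handwheel '{"linear":[[0,0,-0.006],[0,0,0]],"yaw":[0,0]}'
```

```text
t: 3.67
ee_pos: [0.44, -0.2791, -0.0091]
tcp_rot: [0.044, 0.999, -0.0, 0.001]
contact_force: [-1.6, 1.3, 9.2]
grip_width: 0.0852
gripper_force: 4.4
t: 3.83
ee_pos: [0.4405, -0.2795, -0.0091]
tcp_rot: [0.044, 0.999, -0.0, 0.001]
contact_force: [-4.1, 2.8, 16.4]
grip_width: 0.0851
gripper_force: 8.1
```

```bash
python3 -m handwheel '{"linear":[[0,0.02,-0.0],[0,0.05,0.002],[0,0.05,0],[0,0.05,0],[0,0.05,0]],"yaw":[0,0,0,0,0]}' && python3 -m handwheel '{"linear":[[0,0.07,0],[0,0.07,0],[0,0.07,0],[0,0.07,0],[0,0.07,0]],"yaw":[0,0,0,0,0]}'
python3 - <<'E'
from workcell import r
from h import *
c=r.read_camera("top");w=r.read_camera("wrist")
cv2.imwrite("pics/b.png",np.hstack([cv2.resize(c["frame"],(400,300)),cv2.resize(w["frame"],(400,300))]))
E
```

```text
t: 4.25
ee_pos: [0.4418, -0.2373, -0.009]
tcp_rot: [0.045, 0.999, -0.002, 0.003]
contact_force: [0.0, -3.1, 8.4]
grip_width: 0.0856
gripper_force: 4.4
t: 4.67
ee_pos: [0.4423, -0.1667, -0.009]
tcp_rot: [0.045, 0.999, -0.002, 0.003]
contact_force: [0.5, -2.9, 9.3]
grip_width: 0.0852
gripper_force: 4.7
```

View pics/b.png

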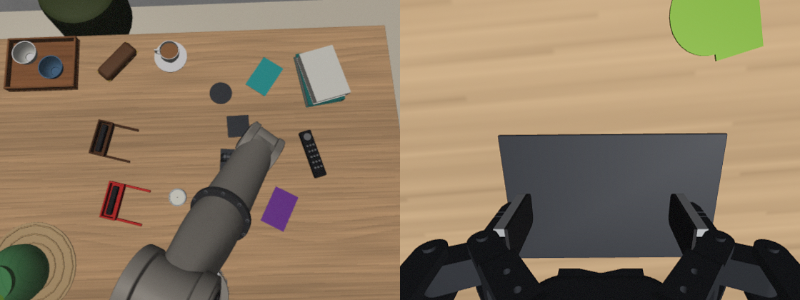

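The slate follows the tips (wrist view: columns 500–727, tips inside it at 515 and 690), and the neighbours haven't moved. I continue.

```bash
python3 -m handwheel '{"linear":[[0,0.07,-0.002],[0,0.07,0],[0,0.07,0],[0,0.07,0],[0,0.07,0]],"yaw":[0,0,0,0,0]}' && python3 -m handwheel '{"linear":[[0.01,0.07,0],[0.01,0.07,0],[0.01,0.07,0],[0.01,0.07,0],[0.01,0.07,0]],"yaw":[-0.01,-0.01,-0.01,-0.01,-0.01]}' && python3 -m handwheel '{"linear":[[0.015,0.07,0],[0.015,0.07,0],[0.015,0.07,0],[0.015,0.07,0],[0.015,0.07,0]],"yaw":[-0.013,-0.013,-0.013,-0.013,-0.013]}' && python3 -m handwheel '{"linear":[[0,0.03,0],[0,0,0]],"yaw":[0,0]}'
python3 - <<'E'
from workcell import r
from h import *
c=r.read_camera("top");w=r.read_camera("wrist")
cv2.imwrite("pics/d.png",np.hstack([cv2.resize(c["frame"],(400,300)),cv2.resize(w["frame"],(400,300))]))
P=dark(w,0,0,560,420,90)
f=w["frame"];m=cv2.inRange(f,(50,45,45),(105,100,100));print(m.mean())
# slate edges visible: far edge & sides; sample wrist pixels
np.save("w.npy",f)
import pickle;pickle.dump(w,open("w.pkl","wb"))
E
```

```text
t: 5.18
ee_pos: [0.4432, -0.0967, -0.0091]
tcp_rot: [0.045, 0.999, -0.001, 0.004]
contact_force: [0.4, -3.5, 11.9]
grip_width: 0.0856
gripper_force: 6.0
t: 5.6
ee_pos: [0.4532, -0.0263, -0.0091]
tcp_rot: [0.083, 0.997, -0.001, 0.004]
contact_force: [-0.7, -3.4, 12.3]
grip_width: 0.0855
gripper_force: 6.5
t: 6.02
ee_pos: [0.468, 0.0438, -0.0091]
tcp_rot: [0.132, 0.991, -0.0, 0.003]
contact_force: [-1.1, -4.0, 14.2]
grip_width: 0.085
gripper_force: 6.9
t: 6.18
ee_pos: [0.4688, 0.0523, -0.0091]
tcp_rot: [0.129, 0.992, 0.001, 0.004]
contact_force: [0.6, 1.4, 12.4]
grip_width: 0.0855
gripper_force: 6.6
55.85389030612245
```

View pics/d.png

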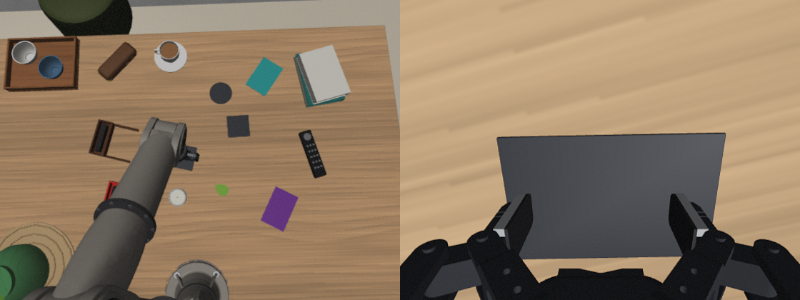

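The slate is still under the tips and just short of the mouth; its far edge in the wrist half runs from (498,138) to (725,133). I measure its pose from that picture.

```bash
cat > sl.py <<'E'
from h import *
def slate(w,s):
    # HSV saturation separates slate (grey) from wood; far edge lines only
    f=w["frame"];hsv=cv2.cvtColor(f,cv2.COLOR_BGR2HSV)
    m=((hsv[...,1]<70)&(hsv[...,2]>40)&(hsv[...,2]<130)).astype(np.uint8)
    m=cv2.morphologyEx(m,cv2.MORPH_OPEN,np.ones((5,5)))
    n,l,st,_=cv2.connectedComponentsWithStats(m)
    k=l==l[230,280]
    v0=np.where(k[:,280])[0].min()
    left=[];right=[]
    for v in range(v0+8,v0+60,2):
        u=np.where(k[v])[0];left.append((u.min(),v));right.append((u.max()+1,v))
    far=[(u,np.where(k[:,u])[0].min()) for u in range(170,420,4)]
    F,L,R=[plane(w,np.array(q),.004)*1000 for q in(far,left,right)]
    ln=[cv2.fitLine(q.astype(np.float32),cv2.DIST_HUBER,0,.01,.01).ravel() for q in(F,L,R)]
    def isec(a,b):
        t=np.linalg.solve(np.c_[a[:2],-b[:2]],b[2:]-a[2:]);return a[2:]+t[0]*a[:2]
    A,B=isec(ln[0],ln[1]),isec(ln[0],ln[2])
    if A[1]>B[1]:A,B=B,A
    Y=(B-A)/np.linalg.norm(B-A);X=np.array([Y[1],-Y[0]])
    ctr=(A+B)/2; tcp=s["ee_pos"][:2]*1000
    ctr=ctr+X*43*np.sign((tcp-ctr)@X)
    return ctr,np.rad2deg(np.arctan2(-Y[0],Y[1])),np.linalg.norm(B-A)
def rel(ctr,ang,o=np.array([514.3,237.4]),a=-14.9):
    t=np.deg2rad(a);X=np.array([np.cos(t),np.sin(t)]);Y=np.array([-np.sin(t),np.cos(t)])
    return (ctr-o)@X,(ctr-o)@Y,ang-a
E
python3 - <<'E'
import pickle
from sl import *
from workcell import r
w=pickle.load(open("w.pkl","rb"));s=r.state()
c=slate(w,s);print(c,s["ee_pos"],rel(*c[:2]))
E
```

```text
(array([469.75072098,  57.84866142]), np.float32(-13.70589), np.float32(130.86206)) [ 0.46881035  0.05227166 -0.0090143 ] (np.float64(3.117179604956363), np.float64(-184.96919915920972), np.float32(1.1941099))
```

```bash
python3 -m handwheel '{"linear":[[0.013,0.057,0],[0.013,0.057,0],[0.013,0.057,0],[0.013,0.057,0],[0.013,0.057,0]],"yaw":[-0.003,-0.003,-0.003,-0.003,-0.002]}' && python3 -m handwheel '{"linear":[[0.013,0.057,0],[0.013,0.057,0],[0.013,0.057,0],[0.013,0.057,0],[0.013,0.057,0]],"yaw":[0,0,0,0,0]}' && python3 - <<'E'
from sl import *
from workcell import r
w=r.read_camera("wrist");s=r.state()
cv2.imwrite("pics/e.png",w["frame"])
c=slate(w,s);print(c,s["ee_pos"],rel(*c[:2]))
E
```

```text
t: 6.7
ee_pos: [0.4808, 0.1067, -0.0091]
tcp_rot: [0.142, 0.99, -0.0, 0.003]
contact_force: [-1.1, -4.3, 15.0]
grip_width: 0.0852
gripper_force: 6.9
t: 7.12
ee_pos: [0.4936, 0.1639, -0.0091]
tcp_rot: [0.141, 0.99, -0.0, 0.003]
contact_force: [-1.3, -4.9, 12.6]
grip_width: 0.0852
gripper_force: 6.5
(array([494.69548798, 169.48499489]), np.float32(-15.008479), np.float32(130.77063)) [ 0.49425586  0.16746684 -0.00903018] (np.float64(-1.482156505203773), np.float64(-70.67239930207407), np.float32(-0.1084795))
```

View pics/e.png

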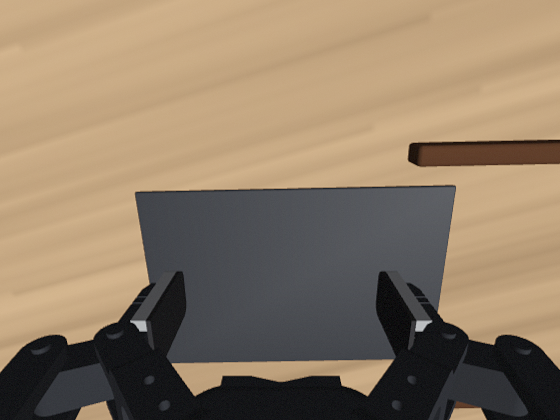

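The slate has entered the mouth. Its far corner is at (455,186), clear of the −x rail tip at (415,155).

```bash
python3 - <<'E'
from sl import *
import cv2
from workcell import r
w=r.read_camera("wrist")
for q in((422,166),(555,164)):print([rel(p*1000,0)[:2] for p in plane(w,q,0.)])
E
python3 -m handwheel '{"linear":[[0.016,0.058,0],[0.016,0.058,0],[0.016,0.058,0],[0.016,0.058,0],[0.016,0.055,0]],"yaw":[0,0,0,0,0]}' && python3 -m handwheel '{"linear":[[0,0,0]],"yaw":[0]}' && python3 - <<'E'
from sl import *
from workcell import r
w=r.read_camera("wrist");s=r.state()
cv2.imwrite("pics/f.png",w["frame"])
c=slate(w,s);print(c,s["ee_pos"],rel(*c[:2]))
E
```

```text
[(np.float64(-52.498029791930584), np.float64(-14.931023634309055))]
[(np.float64(-52.295354854058466), np.float64(39.540881176641996))]
t: 7.63
ee_pos: [0.5093, 0.2217, -0.0091]
tcp_rot: [0.141, 0.99, 0.0, 0.002]
contact_force: [-0.7, -3.4, 11.9]
grip_width: 0.0855
gripper_force: 6.2
t: 7.72
ee_pos: [0.51, 0.2251, -0.0089]
tcp_rot: [0.139, 0.99, 0.002, 0.003]
contact_force: [0.1, 2.9, 10.5]
grip_width: 0.0853
gripper_force: 5.4
(array([511.09699631, 230.56487656]), np.float32(-14.908661), np.float32(130.87718)) [ 0.51002641  0.2250569  -0.00889177] (np.float64(-1.337771767921612), np.float64(-7.428897081076837), np.float32(-0.00866127))
```

View pics/f.png

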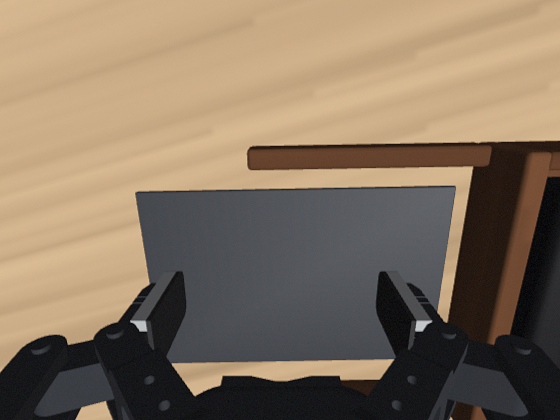

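The slate is between the rails. Its right edge (455,186) is about 15 px, or 6–7 mm, short of the wall's foot at (470,186). I nudge it in, lift, and check.

```bash
python3 -m handwheel '{"linear":[[0.01,0.012,0],[0.01,0.012,0],[0,0,0],[0,0,0]],"yaw":[0,0,0,0]}' && python3 -m handwheel '{"linear":[[0,0,0.01],[0,0,0.05],[0,0,0.1],[0,0,0.15],[0,0,0.15]],"yaw":[0,0,0,0,0]}' && python3 -m handwheel '{"linear":[[-0.05,-0.15,0.1],[-0.05,-0.15,0],[-0.05,-0.15,0],[0,0,0],[0,0,0]],"yaw":[0,0,0,0,0]}' && python3 - <<'E'
from h import *
from workcell import r
w=r.read_camera("wrist");s=r.state();t=r.read_camera("top")
cv2.imwrite("pics/g.png",np.hstack([cv2.resize(w["frame"],(400,300)),cv2.resize(t["frame"],(400,300))]))
print(s["ee_pos"],s["contact_force"])
import pickle;pickle.dump((w,s),open("g.pkl","wb"))
E
```

```text
t: 8.1
ee_pos: [0.5128, 0.2274, -0.009]
tcp_rot: [0.141, 0.99, 0.001, 0.002]
contact_force: [-0.6, -1.4, 13.3]
grip_width: 0.0853
gripper_force: 6.3
t: 8.52
ee_pos: [0.5092, 0.2272, 0.0808]
tcp_rot: [0.141, 0.99, -0.001, -0.001]
contact_force: [0.5, 0.9, -0.4]
grip_width: 0.0849
gripper_force: 0.0
t: 8.93
ee_pos: [0.4799, 0.1355, 0.1009]
tcp_rot: [0.143, 0.99, 0.0, -0.0]
contact_force: [1.5, 1.1, -0.0]
grip_width: 0.0859
gripper_force: 0.0
[0.48028983 0.13762158 0.10073759] [0.37250039 0.44163567 0.19162306]
```

View pics/g.png

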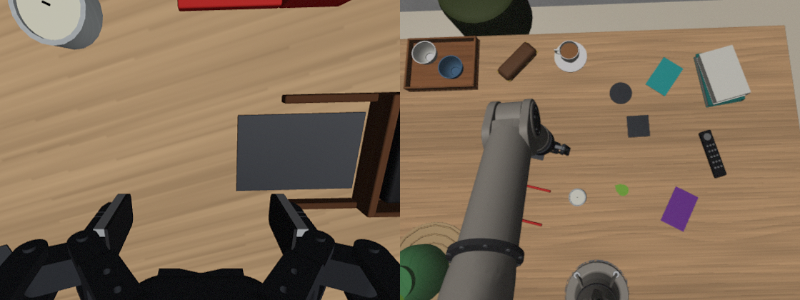

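Released: the slate lies flat between the rails, its right edge (355–366) a few pixels off the wall's foot, and the neighbours are unmoved. One numeric check of the gap before handing in.

```bash
python3 - <<'E'
from sl import *
import pickle
w,s=pickle.load(open("g.pkl","rb"))
f=w["frame"];hsv=cv2.cvtColor(f,cv2.COLOR_BGR2HSV)
m=((hsv[...,1]<80)&(hsv[...,2]<130)).astype(np.uint8);k=np.zeros_like(m);k[150:275,325:517]=m[150:275,325:517]
cs=max(cv2.findContours(k,0,1)[0],key=cv2.contourArea)[:,0]
b=rect(plane(w,cs,.004));print(b,rel(np.array(b[:2]),b[4]))
print(f[215,495:530].max(1))
E
```

```text
(513.4651489257812, 232.9181671142578, 86.1620864868164, 130.15567016601562, np.float64(-14.835083007812477)) (np.float64(0.34564610044279087), np.float64(-4.545803680878994), np.float64(0.06491699218752345))
[ 70  71  72  72  69  72  96 168 177  83  22  20  28  25  24  25  19  23
  27  26  26  24  24  27  26  27  25  29  23  26  21  23  25  23  24]
```

```bash
python3 -c "
from workcell import r
print(r.hand_in())"
```

```text
the job is handed in; nothing more can be done
None
```

The oblong slate lies flat in the brown holder, about 2–5 mm from the back wall, less than 3 mm off the centre line and within 0.1° of its direction by my camera measurements. The square and round slates stayed where they were, and I handed the job in at about 9 s; no verdict came back.

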